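Stock the soldering caddy with its own consumables

TASK

Stock the metal soldering caddy from the things lying near it: stand the amber flux bottle with the black cap upright in the orange cup, the white wash bottle with the red cap upright in the red cup and the dark-flanged grey reel of solder flat in the white cup, and lay the blue desoldering pump in the two notches of the blue rest, all seated and released. The small yellow oil bottle and the yellow reel do not belong to this kit: leave them where they are (the spare stock at the back of the desk is not meant at all).

Things in the scene. Friction and masses are not known exactly. Their poses are not given: they have to be found in the camera images.
- flux_bottle: loose upright amber-orange bottle with a black cap, on the 2.6 mm thick mat at the front left of the desk, 34 mm diameter, 56 mm tall in all (body to 42 mm, narrower cap above), 40 g or so; origin at the centre of its underside, z up
- wash_bottle: loose upright white bottle with a red cap, on the same mat at the front left of the desk, 38 mm diameter, 65 mm tall in all (body to 48 mm, narrower cap above), 40 g or so; origin at the centre of its underside, z up
- grey_reel: loose reel of silvery grey solder wire with dark grey flanges, standing on one flange near the front right of the desk, 56 mm diameter, 44 mm tall, about 0.35 kg; can be gripped across its diameter at any height; origin at the centre of its underside, z up
- desolder_pump: loose blue desoldering pump lying just behind the caddy (not the one at the far edge), 180 mm long along its own y, 20 mm wide and 22 mm tall, on the same mat; the straight barrel (grip it near the origin, across x) runs from y = -68 to y = +50 mm, the nozzle is at -y and the plunger at +y; origin halfway along its length on its underside, z up
- oil_bottle: look-alike, to be left alone: loose small upright yellow bottle with a yellow cap, 26 mm diameter, 51 mm tall; origin at the centre of its underside
- yellow_reel: look-alike, to be left alone: loose flat reel of thin solder with yellow flanges, 64 mm diameter, 21 mm tall; origin at the centre of its underside
- flux_cup: orange cup on a black 83 mm square foot, fixed in the metal caddy (0.16 x 0.26 m). Origin under the centre of the foot (5 mm above the desk), z up. Inner floor 8 mm, rim 23 mm above the origin; bore 46 mm, flared to 52 mm at the rim, 58 mm across outside. The three cups stand in a row along the caddy's y, 84 mm apart, in any order
- wash_cup: red cup on a black foot fixed in the caddy, built as flux_cup but with a 50 mm bore, flared to 56 mm at the rim, rim 62 mm across outside; origin, floor (8 mm) and rim (23 mm) as there
- reel_cup: white cup on a black foot fixed in the caddy, built as flux_cup but with a 68 mm bore, flared to 74 mm at the rim, rim 80 mm across outside; origin, floor (8 mm) and rim (23 mm) as there
- pump_rest: two blue saddles on a black foot, fixed along the robot's side of the caddy, 62 x 251 mm. Origin under the centre of its foot (5 mm above the desk), y along it, z up. Saddles at y = -30 and +30 mm, 12 mm thick: notch floor z = 24 mm, 26 mm wide, flared to 40 mm at the tips, z = 41 mm. Pump along y, origin over origin, nozzle to either end; foot top z = 8 mm
There are look-alikes about, which are no part of the job. Leave any green, pink or turquoise look-alike of the wash_bottle alone.

How it is judged:
By the outcome, as a careful person would: the job done as asked, in the order asked, and still so for the second after the job is handed in, with the robot touching nothing.
It also fails if it takes over 88 s, if anything falls off the work surface, if the arm or the gripper's body presses on something with over 40 N, if the wrist force passes 120 N, or if a joint passes its speed limit or range.

ROBOT

A 6-joint arm with a two-finger parallel gripper is mounted at the origin on a cart in front of the work surface, level with it; the furniture and walls round the work are solid. World frame = base frame: x ahead of the robot, y to its left, z up, the work surface at z = 0. Lengths are in m, angles in rad, forces in N, time in s.
With the tool pointing down it reaches from about 0.225 to 0.875 m from the base axis. Payload 3.4 kg.
Tool frame: the origin (TCP) lies midway between the tips of the shut fingers; the grasp point (between the pads) lies 19 mm behind it (manip.grip_point_offset is the distance from the TCP to the grasp point, in m); z points along the fingers, y is the line along which they close (so a half turn about z gives the same grasp; the last joint's range is limited). The gripper opens to 85 mm and grips with 20 to 120 N. Pads are 22 mm wide; open, the fingers measure 114 mm over their backs; the gripper's body (76 mm by 85 mm) begins 54 mm behind the grasp point. The pads swing forward as they close: fully open they stand 13 mm farther back than shut.
Start: joints at [1.128, 0.276, 1.505, -0, 1.361, -0.121], TCP at [0.182, 0.546, 0.231] pointing down, gripper open.
Joint ranges: [-2.89, 2.89], [-0.75, 2.08], [0.22, 2.7], [-1.18, 4.32], [0.11, 2.71], [-2.7, 2.7]. Speed limits (rad/s): [2.57, 2.57, 3.14, 3.14, 3.14, 3.14].

INTERFACE

Orientations are given as a unit quaternion [w, x, y, z].
In Python, from rig import manip gives the robot as it stands.
- The arm moves only by the shell command python3 -m handwheel 'ROWS' [FORCE]. ROWS is JSON, a list of rows, each an object with "translation": the shift along the tool's x, y, z in m, a list of three; "angular": the turn, a rotation vector about the tool's x, y, z in degrees, a list of three; "hand": the closure, from 0 (fully open) to 1 (shut). A call has 1 to 10 rows; each row shifts and turns the commanded pose from where the row before left it, along the tool's axes as they then stand; what a row does not reach is not made up. A row lasts 1/12 s, in which the tool goes at most 41.7 mm and 7.16 degrees, less where a joint would pass 70% of its speed; a pose out of reach is approached as far as the arm can. A call with a gripper value outside its range is refused whole. The fingers move at their own pace and stop on an object; FORCE is the grip in N (left out, the last holds). Time passes only in rows, so rows that do not move let the fingers close. It gives the time, the measured TCP pose, the force, the opening and the grip force at its end, in the units of the state.
- manip.get_state(): the state, without advancing time (a new reading comes with each control period).
- manip.get_image(name): name is "side" or "top" or "wrist"; returns the picture (400x640x3 uint8, red, green, blue); there is no depth.
- manip.camera_info(name): a dict with "camera_matrix" (3x3 intrinsics, pixels), "eye" and "orientation" of the camera in the world; the wrist camera has in their place "tool_from_camera" (4x4, takes a point from camera to tool coordinates, whose origin is the TCP and whose axes are the flange's). Camera axes: x right, y down, z forward; pixel columns grow to the right and rows downward; lengths in m; the calibration is good to about 2 mm. The wrist camera is an equidistant fisheye: a pixel r from the principal point sees the ray r / f radians off the axis. A picture is of the moment at which its call begins: read the wrist's pose just before it. camera_info takes no time and is no camera call.
- manip.sign_off(): hands the job in; it is judged then, once.
The state is a dict: "clock": time; "qpos": joint angles; "qd": joint speeds; "effort": joint torques, N m; "position": TCP position; "ee_rot": TCP orientation; "contact_force": force on the tool from outside, world axes, zero at the start; "moment": the same for the moment, N m; "width": finger opening in m; "gripper_force": force on a finger pad.
Only numpy, scipy, OpenCV 4.12 (cv2) and the standard library are available. Lean on these libraries where they do the work, as an engineer would, in place of code of your own. Each camera call takes 0.05 s, during which the arm holds its last target. There are 200 camera calls.

## Working session

There is one attempt and no reset: what is moved stays moved. The work goes in short steps, Python scripts to look and compute and a shell command to move; the robot and the scene stay as the last step left them, time stands still between calls to the robot, and variables do not carry over. Pictures are saved under pics/ and viewed, at most 14 in all, crops included, and the job is handed in when it is done.

```bash
ls; mkdir -p pics; python3 - <<'E'
from rig import manip
import cv2
print(manip.get_state())
for n in("top","side","wrist"):
    print(n,manip.camera_info(n)); cv2.imwrite(f"pics/{n}0.png",manip.get_image(n)[:,:,::-1])
print(manip.grip_point_offset)
E
```

```text
pics
{'clock': 0.0, 'qpos': array([ 1.12801705e+00,  2.76572299e-01,  1.50614071e+00, -6.56421508e-06,
        1.36073890e+00, -1.21008355e-01]), 'qd': array([ 1.23078691e-03,  2.41314749e-04, -5.81231026e-05,  1.35873797e-04,
       -1.54405810e-03,  1.41924282e-03]), 'effort': array([-1.84398661e-03, -4.16780126e+01, -2.45801586e+01, -1.49018765e-04,
        1.08667585e-02,  3.03393428e-06]), 'position': array([0.18161702, 0.54498548, 0.23044967]), 'ee_rot': array([-2.55516420e-04,  1.60191549e-01,  9.87085510e-01, -8.93827298e-04]), 'contact_force': array([ 0.81624052, -0.65499344,  0.83368593]), 'moment': array([-0.01096151, -0.0153857 ,  0.0253837 ]), 'gripper_force': 0.0, 'width': 0.08535819625374491}
top {'camera_matrix': array([[443.56983997,   0.        , 322.38486995],
       [  0.        , 443.56983997, 204.73608455],
       [  0.        ,   0.        ,   1.        ]]), 'eye': array([0.34924199, 0.04688822, 1.17953653]), 'orientation': array([-0.0643004 ,  0.71020064, -0.69848355,  0.06001034])}
side {'camera_matrix': array([[511.33577433,   0.        , 314.94572596],
       [  0.        , 511.33577433, 205.95864844],
       [  0.        ,   0.        ,   1.        ]]), 'eye': array([0.48129927, 1.07188476, 0.90677607]), 'orientation': array([ 0.00881374, -0.02085779,  0.90364802, -0.42767689])}
wrist {'camera_matrix': array([[309.70691629,   0.        , 315.82900283],
       [  0.        , 309.70691629, 200.86415522],
       [  0.        ,   0.        ,   1.        ]]), 'tool_from_camera': array([[ 1.73940062e-03, -9.62305015e-01, -2.71966968e-01,
         6.90322690e-02],
       [ 9.99998370e-01,  1.54194290e-03,  9.39740570e-04,
        -2.59781963e-05],
       [-4.84959527e-04, -2.71968159e-01,  9.62306129e-01,
        -1.42201229e-01],
       [ 0.00000000e+00,  0.00000000e+00,  0.00000000e+00,
         1.00000000e+00]])}
0.0187
```

View pics/top0.png

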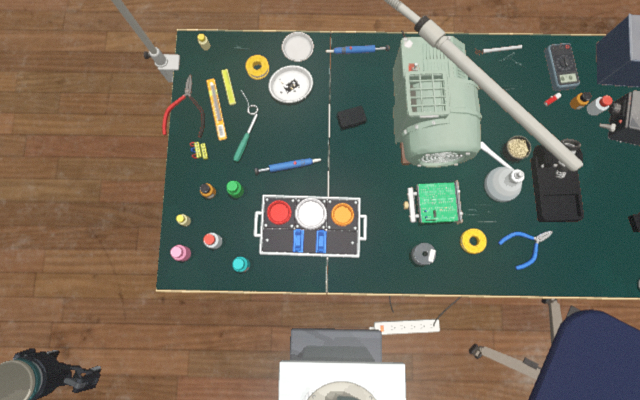

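View pics/side0.png

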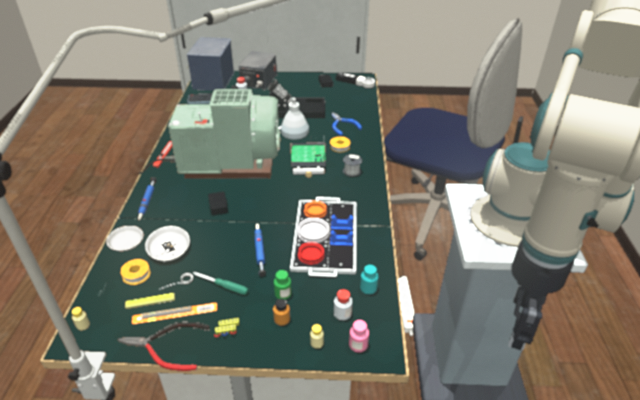

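The top view shows these candidates:
- **Flux bottle:** amber with a black cap at (207,190). The oil bottle at (183,220) and the amber bottle in the back stock at (580,100) are not it.
- **Wash bottle:** white with a red cap at (212,241). The others are pink (180,253), green (235,188), turquoise (241,264) and back stock (600,105).
- **Grey reel:** (423,254). The yellow reels at (473,240) and (257,67) are not it.
- **Pump:** (288,165). The one at the far edge (357,48) is not it.
- **Cups, left to right:** red (279,212), white (311,213), orange (343,215). The rest is at about (310,242).

Next I'll check the choice with a crop and measure.

```bash
cat > h.py <<'E'
import numpy as np, cv2
from scipy.spatial.transform import Rotation as R
from rig import manip
def rot(q): return R.from_quat(q,scalar_first=True)
def cast(name,uv,z,st=None):
    i=manip.camera_info(name);K=i["camera_matrix"]
    p=np.array([(uv[0]-K[0,2])/K[0,0],(uv[1]-K[1,2])/K[1,1]])
    if name=="wrist":
        r=np.hypot(*p);d=np.r_[p/max(r,1e-9)*np.sin(r),np.cos(r)]
        T=i["tool_from_camera"];Q=rot(st["ee_rot"])
        e=st["position"]+Q.apply(T[:3,3]);d=Q.apply(T[:3,:3]@d)
    else: e=i["eye"];d=rot(i["orientation"]).apply(np.r_[p,1])
    return e+d*(z-e[2])/d[2]
def blobs(img,lo,hi,box=None,amin=15):
    "contours inside box (u0,v0,u1,v1): centroid, area, minAreaRect"
    h=cv2.cvtColor(img,cv2.COLOR_RGB2HSV); m=cv2.inRange(h,np.array(lo),np.array(hi))
    if lo[0]<0: m|=cv2.inRange(h,np.array([180+lo[0],lo[1],lo[2]]),np.array([180,hi[1],hi[2]]))
    if box: k=np.zeros_like(m);k[box[1]:box[3],box[0]:box[2]]=1;m=m*k
    out=[]
    for c in cv2.findContours(m,cv2.RETR_EXTERNAL,cv2.CHAIN_APPROX_NONE)[0]:
        a=cv2.contourArea(c)
        if a>=amin:
            M=cv2.moments(c);out.append((np.array([M["m10"]/a,M["m01"]/a]),a,cv2.minAreaRect(c),c))
    return sorted(out,key=lambda o:-o[1])
E
cat > m0.py <<'E'
from h import *
img=cv2.imread("pics/top0.png")[:,:,::-1].copy()
def go(n,lo,hi,box,z,k=1):
    for b in blobs(img,lo,hi,box)[:k]:
        r=b[2];print(n,b[0].round(1),b[1],"rect",np.round(r[0],1),np.round(r[1],1),round(r[2]),"->",cast("top",b[0],z).round(4),"rc",cast("top",r[0],z).round(4))
go("flux",[5,120,60],[22,255,255],(195,175,222,205),.035)
go("washcap",[-8,120,80],[8,255,255],(200,228,225,252),.067)
go("redcup",[-8,120,80],[8,255,255],(262,195,300,230),.028)
go("whitecup",[0,0,170],[180,50,255],(292,195,328,231),.028)
go("orangecup",[9,120,120],[22,255,255],(325,195,362,235),.028)
go("saddle",[100,120,60],[125,255,255],(285,225,335,258),.046,2)
go("pump",[95,100,60],[125,255,255],(245,150,330,180),.02,2)
go("reel",[0,0,50],[180,60,140],(405,235,445,275),.044)
cv2.imwrite("pics/c0.png",cv2.resize(img[150:275,165:465],None,fx=2.6,fy=2.6,interpolation=2)[:,:,::-1])
E
python3 m0.py
```

```text
flux [209.  191.1] 62.5 rect [207.1 190.8] [13.4 13.2] 50 -> [0.5843 0.3553 0.035 ] rc [0.5851 0.3604 0.035 ]
washcap [208.8 238.9] 70.5 rect [208.6 238.8] [10.7  8.9] 27 -> [0.4553 0.3396 0.067 ] rc [0.4554 0.3401 0.067 ]
redcup [278.7 212. ] 439.0 rect [278.9 211.8] [23.7 24.1] 63 -> [0.5327 0.1702 0.028 ] rc [0.5333 0.1697 0.028 ]
whitecup [310.5 211.9] 792.0 rect [309.5 212. ] [32. 35.] 90 -> [0.5344 0.0867 0.028 ] rc [0.5341 0.0892 0.028 ]
orangecup [342.1 214. ] 392.0 rect [342. 214.] [22. 22.] 90 -> [0.53   0.0036 0.028 ] rc [0.5301 0.0037 0.028 ]
saddle [297.9 240.3] 194.5 rect [298. 240.] [22. 10.] 90 -> [0.4574 0.1165 0.046 ] rc [0.4581 0.1164 0.046 ]
saddle [320.8 241.2] 193.5 rect [321. 241.] [22. 10.] 90 -> [0.4559 0.0581 0.046 ] rc [0.4565 0.0575 0.046 ]
pump [289.3 164.3] 290.0 rect [290.  164.3] [ 8.5 43.8] 79 -> [0.665  0.1468 0.02  ] rc [0.665  0.1452 0.02  ]
reel [420.6 253.6] 345.0 rect [422.  253.6] [24.3 23.5] 9 -> [ 0.4288 -0.1969  0.044 ] rc [ 0.4289 -0.2004  0.044 ]
```

View pics/c0.png

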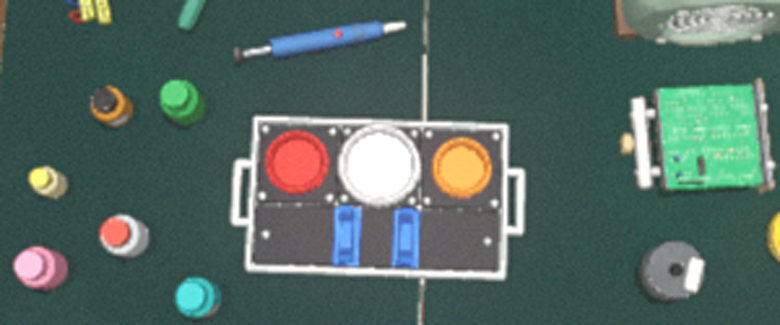

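The crop confirms the choices: amber with a black cap at (110,105), white with a red cap at (122,235), grey reel at (673,272), and a blue pump whose nozzle points right. The cup row measures 167 mm end to end against 168 given, and the saddles 59 mm against 60, so the scale holds. Now I'll go above the flux bottle.

```bash
python3 -m handwheel '[{"translation":[0,0,0],"angular":[0,0,-6.1],"hand":0},{"translation":[0,0,0],"angular":[0,0,-6.1],"hand":0},{"translation":[0,0,0],"angular":[0,0,-6.2],"hand":0},{"translation":[-0.031,-0.0144,0.006],"angular":[0,0,0],"hand":0.35},{"translation":[-0.031,-0.0144,0.006],"angular":[0,0,0],"hand":0.35},{"translation":[-0.031,-0.0144,0.006],"angular":[0,0,0],"hand":0.35},{"translation":[-0.031,-0.0144,0.006],"angular":[0,0,0],"hand":0.35},{"translation":[-0.031,-0.0144,0.006],"angular":[0,0,0],"hand":0.35},{"translation":[-0.031,-0.0144,0.006],"angular":[0,0,0],"hand":0.35},{"translation":[-0.031,-0.0144,0.006],"angular":[0,0,0],"hand":0.35}]' 40
python3 -m handwheel '[{"translation":[-0.031,-0.0144,0.006],"angular":[0,0,0],"hand":0.35},{"translation":[-0.031,-0.0144,0.006],"angular":[0,0,0],"hand":0.35},{"translation":[-0.031,-0.0144,0.006],"angular":[0,0,0],"hand":0.35},{"translation":[-0.031,-0.0144,0.006],"angular":[0,0,0],"hand":0.35},{"translation":[-0.031,-0.0144,0.006],"angular":[0,0,0],"hand":0.35},{"translation":[-0.031,-0.0144,0.006],"angular":[0,0,0],"hand":0.35},{"translation":[0,0,0],"angular":[0,0,0],"hand":0.35},{"translation":[0,0,0],"angular":[0,0,0],"hand":0.35}]'
cat > look.py <<'E'
import sys
from h import *
st=manip.get_state();img=manip.get_image("wrist")
cv2.imwrite(f"pics/{sys.argv[1]}.png",img[:,:,::-1]);np.savez(f"pics/{sys.argv[1]}.npz",**{k:st[k] for k in("position","ee_rot")})
print(st["position"].round(4),st["ee_rot"].round(3),"y-heading",np.degrees(np.arctan2(*rot(st["ee_rot"]).apply([0,1,0])[[1,0]])).round(2))
E
python3 look.py w1
```

```text
clock: 0.98
position: [0.4, 0.4435, 0.1888]
ee_rot: [-0.0, 0.0, 1.0, -0.0]
contact_force: [0.4, 0.3, -0.3]
width: 0.0558
gripper_force: 0.0
clock: 1.65
position: [0.5859, 0.3566, 0.1518]
ee_rot: [-0.001, 0.002, 1.0, -0.0]
contact_force: [-1.6, 0.4, -0.0]
width: 0.0551
gripper_force: 0.0
[0.5859 0.3566 0.1518] [-0.001  0.002  1.    -0.   ] y-heading 89.79
```

View pics/w1.png

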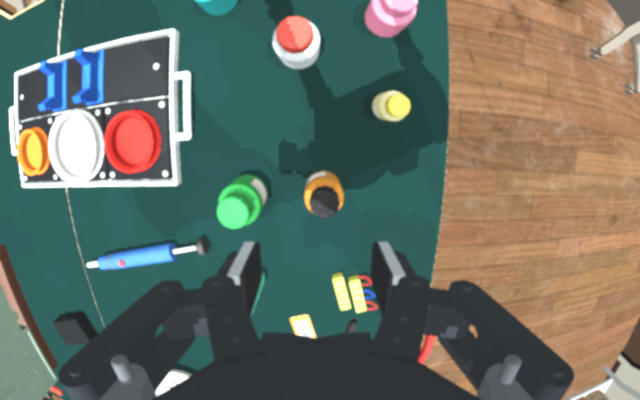

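The wrist view shows the flux bottle with its cap at about (324,204), the fingers on either side at (245,260) and (390,260), green at (240,205), and the wash bottle at (296,40). Next I'll cast the cap.

```bash
cat > m1.py <<'E'
from h import *
img=cv2.imread("pics/w1.png")[:,:,::-1].copy();st=np.load("pics/w1.npz")
def go(n,lo,hi,box,z,k=1):
    for b in blobs(img,lo,hi,box)[:k]:
        r=b[2];print(n,b[0].round(1),b[1],"rect",np.round(r[0],1),np.round(r[1],1),"->",cast("wrist",b[0],z,st).round(4),"rc",cast("wrist",r[0],z,st).round(4))
go("fluxcap",[0,0,0],[180,255,50],(306,186,343,218),.0586,2)
go("amber",[5,120,80],[22,255,255],(295,165,350,225),.0446)
go("washcap",[-8,120,80],[8,255,255],(270,10,322,75),.067)
go("red",[-8,120,80],[8,255,255],(90,90,180,190),.028)
go("orange",[9,120,80],[22,255,255],(5,110,60,190),.028)
E
python3 m1.py
```

```text
amber [324.  187.9] 548.0 rect [323.3 190.8] [37.3 39.3] -> [0.576  0.3635 0.0446] rc [0.5785 0.363  0.0446]
washcap [288.7  36.8] 498.0 rect [294.   33.5] [35. 34.] -> [0.4573 0.3374 0.067 ] rc [0.4548 0.3412 0.067 ]
red [132.1 141.1] 2908.0 rect [132.2 141.1] [63.  57.7] -> [0.5313 0.1789 0.028 ] rc [0.5313 0.179  0.028 ]
orange [ 41.7 148.3] 350.0 rect [ 35.1 151.2] [48.7 26.6] -> [0.5271 0.0355 0.028 ] rc [0.5293 0.0208 0.028 ]
```

```bash
python3 -m handwheel '[{"translation":[0.003,0.006,0.02],"angular":[0,0,0],"hand":0.35},{"translation":[0,0,0.028],"angular":[0,0,0],"hand":0.35},{"translation":[0,0,0.028],"angular":[0,0,0],"hand":0.35},{"translation":[0,0,0.028],"angular":[0,0,0],"hand":0.35},{"translation":[0,0,0.027],"angular":[0,0,0],"hand":0.35},{"translation":[0,0,0],"angular":[0,0,0],"hand":0.35},{"translation":[0,0,0],"angular":[0,0,0],"hand":0.7},{"translation":[0,0,0],"angular":[0,0,0],"hand":0.7},{"translation":[0,0,0],"angular":[0,0,0],"hand":0.7},{"translation":[0,0,0],"angular":[0,0,0],"hand":0.7}]' 30
python3 look.py w2
```

```text
clock: 2.53
position: [0.5828, 0.3649, 0.0247]
ee_rot: [0.002, 0.0, 1.0, 0.001]
contact_force: [1.8, -0.0, 0.2]
width: 0.0321
gripper_force: 30.4
[0.5828 0.3649 0.0247] [0.002 0.    1.    0.001] y-heading 89.98
```

View pics/w2.png

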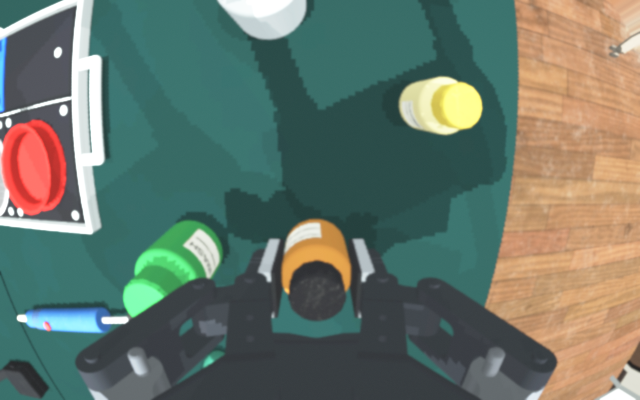

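The flux bottle is gripped between the pads, with its cap at (318,291) r≈29. I'll cast the cap to find the bottle's offset in the grip.

```bash
python3 - <<'E'
from h import *
st=np.load("pics/w2.npz")
print(cast("wrist",(318,291),.0586,st)-st["position"], cast("wrist",(346,291),.0586,st)-cast("wrist",(290,291),.0586,st))
E
```

```text
[-0.00027078  0.00093684  0.03391523] [4.59697775e-05 2.29548659e-02 0.00000000e+00]
```

```bash
python3 -m handwheel '[{"translation":[0,0,-0.025],"angular":[0,0,0],"hand":0.7},{"translation":[0,0,-0.035],"angular":[0,0,0],"hand":0.7},{"translation":[0,0,-0.035],"angular":[0,0,0],"hand":0.7},{"translation":[0.003,-0.03,-0.01],"angular":[0,0,0],"hand":0.7},{"translation":[0.005,-0.036,0],"angular":[0,0,0],"hand":0.7},{"translation":[0.005,-0.036,0],"angular":[0,0,0],"hand":0.7},{"translation":[0.005,-0.036,0],"angular":[0,0,0],"hand":0.7},{"translation":[0.005,-0.036,0],"angular":[0,0,0],"hand":0.7},{"translation":[0.005,-0.036,0],"angular":[0,0,0],"hand":0.7},{"translation":[0.005,-0.036,0],"angular":[0,0,0],"hand":0.7}]'
python3 -m handwheel '[{"translation":[0.005,-0.036,0],"angular":[0,0,0],"hand":0.7},{"translation":[0.005,-0.036,0],"angular":[0,0,0],"hand":0.7},{"translation":[0.005,-0.03,0],"angular":[0,0,0],"hand":0.7},{"translation":[0.005,-0.013,0],"angular":[0,0,0],"hand":0.7},{"translation":[0,0,0],"angular":[0,0,0],"hand":0.7},{"translation":[0,0,0],"angular":[0,0,0],"hand":0.7}]'
python3 look.py w3
```

```text
clock: 3.42
position: [0.5485, 0.1165, 0.1285]
ee_rot: [0.001, 0.0, 1.0, 0.0]
contact_force: [0.5, -0.9, -0.6]
width: 0.0326
gripper_force: 30.4
clock: 3.92
position: [0.5288, 0.0025, 0.1282]
ee_rot: [0.001, 0.001, 1.0, 0.0]
contact_force: [0.0, 0.7, -0.7]
width: 0.0321
gripper_force: 30.4
[0.5288 0.0025 0.1282] [0.001 0.001 1.    0.   ] y-heading 89.83
```

View pics/w3.png

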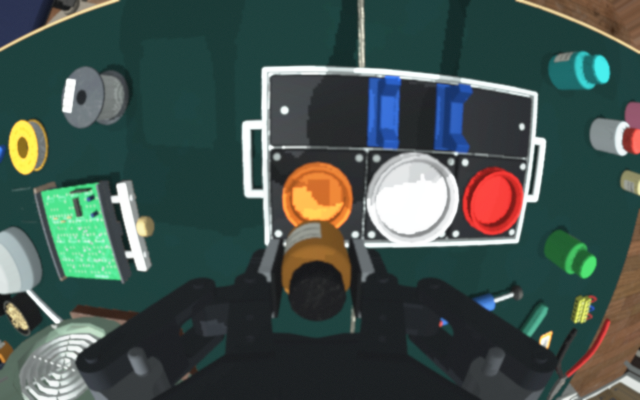

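The wrist view shows the orange cup's rim at u 283–353 with its top at v 161, so centre about (318,196). White is at (413,197), red at (493,200), and the saddles at (384,112) and (453,117). Next I'll cast these.

```bash
python3 - <<'E'
from h import *
img=cv2.imread("pics/w3.png")[:,:,::-1].copy();st=np.load("pics/w3.npz")
c=lambda uv,z=.028:cast("wrist",uv,z,st).round(4)
print("or L/R/T",c((283,196)),c((353,196)),c((318,161)), "ctr",c((318,196)))
for n,lo,hi,box in(("red",[-8,120,80],[8,255,255],(455,155,530,240)),("white",[0,0,150],[180,45,255],(366,150,460,244)),("orange",[9,110,70],[25,255,255],(278,155,358,224))):
    b=blobs(img,lo,hi,box)[0];x,y,w,h=cv2.boundingRect(b[3]);print(n,x,y,w,h,c((x+w/2,y+h/2)),c((x,y+h/2)),c((x+w,y+h/2)),c((x+w/2,y)))
for b in blobs(img,[100,120,60],[125,255,255],(360,70,480,155))[:2]:
    print("saddle",b[0].round(1),np.round(b[2][0],1),np.round(b[2][1],1),c(b[2][0],.04))
E
```

```text
or L/R/T [ 0.5243 -0.0239  0.028 ] [0.5244 0.033  0.028 ] [0.4958 0.0045 0.028 ] ctr [0.5244 0.0045 0.028 ]
red 462 166 61 70 [0.5289 0.1646 0.028 ] [0.5288 0.1315 0.028 ] [0.529  0.2022 0.028 ] [0.4966 0.1597 0.028 ]
white 366 152 94 92 [0.5261 0.0844 0.028 ] [0.5261 0.0439 0.028 ] [0.5261 0.1291 0.028 ] [0.4874 0.0816 0.028 ]
orange 281 161 73 63 [0.5215 0.0041 0.028 ] [ 0.5214 -0.0255  0.028 ] [0.5215 0.0338 0.028 ] [0.4958 0.0041 0.028 ]
saddle [383.3 111.9] [383.4 111.7] [33.5 72.1] [0.4561 0.0532 0.04  ]
saddle [450.1 117.2] [452.3 117.4] [36.7 67.8] [0.4572 0.1099 0.04  ]
```

```bash
python3 -m handwheel '[{"translation":[0.001,0.002,0.015],"angular":[0,0,0],"hand":0.7},{"translation":[0,0,0.025],"angular":[0,0,0],"hand":0.7},{"translation":[0,0,0.025],"angular":[0,0,0],"hand":0.7},{"translation":[0,0,0.01],"angular":[0,0,0],"hand":0.7},{"translation":[0,0,0.008],"angular":[0,0,0],"hand":0.7},{"translation":[0,0,0.005],"angular":[0,0,0],"hand":0.7},{"translation":[0,0,0.002],"angular":[0,0,0],"hand":0.7},{"translation":[0,0,0],"angular":[0,0,0],"hand":0.7},{"translation":[0,0,0],"angular":[0,0,0],"hand":0.7}]'
python3 look.py w4
```

```text
clock: 4.72
position: [0.5284, 0.0051, 0.0381]
ee_rot: [0.001, 0.0, 1.0, -0.0]
contact_force: [-0.2, -1.3, -0.3]
width: 0.0323
gripper_force: 30.4
[0.5284 0.0051 0.0381] [ 0.001  0.     1.    -0.   ] y-heading 89.97
```

View pics/w4.png

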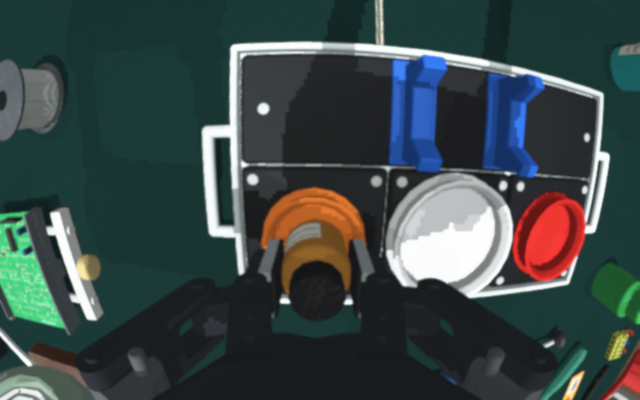

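The bottle is inside the orange bore: rim mid u=314, bottle mid u=317. I'll lower it the last few mm and release.

```bash
python3 -m handwheel '[{"translation":[0,0,0.002],"angular":[0,0,0],"hand":0.7},{"translation":[0,0,0.001],"angular":[0,0,0],"hand":0.7},{"translation":[0,0,0],"angular":[0,0,0],"hand":0.7}]'
python3 -m handwheel '[{"translation":[0,0,0],"angular":[0,0,0],"hand":0.38},{"translation":[0,0,0],"angular":[0,0,0],"hand":0.38},{"translation":[0,0,0],"angular":[0,0,0],"hand":0.35},{"translation":[0,0,0],"angular":[0,0,0],"hand":0.35},{"translation":[0,0,-0.02],"angular":[0,0,0],"hand":0.35},{"translation":[0,0,-0.035],"angular":[0,0,0],"hand":0.35},{"translation":[0,0,-0.035],"angular":[0,0,0],"hand":0.35},{"translation":[0,0,-0.03],"angular":[0,0,0],"hand":0.35},{"translation":[0,0,0],"angular":[0,0,0],"hand":0.35}]'
python3 look.py w5; python3 - <<'E'
from h import *
img=cv2.imread("pics/w5.png")
cv2.imwrite("pics/c5.png",img[60:300,180:560])
E
```

```text
clock: 5.02
position: [0.5278, 0.005, 0.0345]
ee_rot: [0.0, 0.0, 1.0, -0.0]
contact_force: [-0.4, -0.8, -0.4]
width: 0.0322
gripper_force: 30.4
clock: 5.77
position: [0.5317, 0.0047, 0.1606]
ee_rot: [0.006, 0.0, 1.0, -0.001]
contact_force: [1.0, -0.2, 0.4]
width: 0.0558
gripper_force: 0.0
[0.5317 0.0047 0.1606] [ 0.006  0.     1.    -0.001] y-heading 89.97
```

View pics/c5.png

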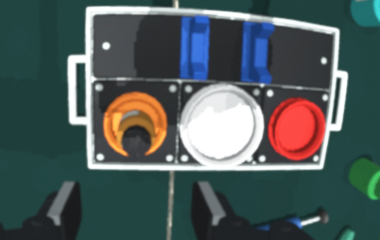

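The flux bottle stands upright in the orange cup, at crop (137,135). Next the wash bottle.

```bash
python3 -m handwheel '[{"translation":[0.0075,0.0335,0],"angular":[0,0,0],"hand":0.3},{"translation":[0.0075,0.0335,0],"angular":[0,0,0],"hand":0.3},{"translation":[0.0075,0.0335,0],"angular":[0,0,0],"hand":0.3},{"translation":[0.0075,0.0335,0],"angular":[0,0,0],"hand":0.3},{"translation":[0.0075,0.0335,0],"angular":[0,0,0],"hand":0.3},{"translation":[0.0075,0.0335,0],"angular":[0,0,0],"hand":0.3},{"translation":[0.0075,0.0335,0],"angular":[0,0,0],"hand":0.3},{"translation":[0.0075,0.0335,0],"angular":[0,0,0],"hand":0.3},{"translation":[0.0075,0.0335,0],"angular":[0,0,0],"hand":0.3},{"translation":[0.0075,0.0335,0],"angular":[0,0,0],"hand":0.3}]'
python3 -m handwheel '[{"translation":[0,0,0],"angular":[0,0,0],"hand":0.3},{"translation":[0,0,0],"angular":[0,0,0],"hand":0.3},{"translation":[0,0,0],"angular":[0,0,0],"hand":0.3}]'
python3 look.py w6; python3 - <<'E'
from h import *
img=cv2.imread("pics/w6.png")[:,:,::-1].copy();st=np.load("pics/w6.npz")
c=lambda uv,z:cast("wrist",uv,z,st).round(4)
for b in blobs(img,[-8,120,80],[8,255,255],(250,130,390,270))[:2]:
    x,y,w,h=cv2.boundingRect(b[3]);print("cap",x,y,w,h,c((x+w/2,y+h/2),.0676),c((x,y+h/2),.0676)-c((x+w,y+h/2),.0676))
for b in blobs(img,[0,0,130],[180,60,255],(250,130,390,270))[:2]:
    x,y,w,h=cv2.boundingRect(b[3]);print("body",x,y,w,h,c((x+w/2,y+h/2),.04))
E
```

```text
clock: 6.65
position: [0.4512, 0.3412, 0.1528]
ee_rot: [-0.001, 0.0, 1.0, -0.001]
contact_force: [0.7, -0.5, 0.3]
width: 0.0596
gripper_force: 0.0
clock: 6.9
position: [0.452, 0.3395, 0.1531]
ee_rot: [-0.001, -0.0, 1.0, -0.001]
contact_force: [-0.6, 0.1, -0.5]
width: 0.06
gripper_force: 0.0
[0.452  0.3395 0.1531] [-0.001 -0.     1.    -0.001] y-heading 90.01
cap 303 188 31 37 [0.4516 0.3416 0.0676] [ 1.00e-04 -2.38e-02  0.00e+00]
body 294 170 48 46 [0.4479 0.3413 0.04  ]
body 383 230 7 27 [0.4952 0.4041 0.04  ]
```

```bash
python3 -m handwheel '[{"translation":[-0.002,0.0015,0.02],"angular":[0,0,0],"hand":0.3},{"translation":[0,0,0.03],"angular":[0,0,0],"hand":0.3},{"translation":[0,0,0.03],"angular":[0,0,0],"hand":0.3},{"translation":[0,0,0.03],"angular":[0,0,0],"hand":0.3},{"translation":[0,0,0.02],"angular":[0,0,0],"hand":0.3},{"translation":[0,0,0],"angular":[0,0,0],"hand":0.3},{"translation":[0,0,0],"angular":[0,0,0],"hand":0.65},{"translation":[0,0,0],"angular":[0,0,0],"hand":0.65},{"translation":[0,0,0],"angular":[0,0,0],"hand":0.65},{"translation":[0,0,0],"angular":[0,0,0],"hand":0.65}]' 30
python3 look.py w7; python3 - <<'E'
from h import *
img=cv2.imread("pics/w7.png")[:,:,::-1].copy();st=np.load("pics/w7.npz")
for b in blobs(img,[-8,120,80],[8,255,255],(250,180,390,360))[:1]:
    x,y,w,h=cv2.boundingRect(b[3]);print("cap",x,y,w,h,cast("wrist",(x+w/2,y+h-w/2),.0676,st)-st["position"])
E
```

```text
clock: 7.78
position: [0.456, 0.342, 0.026]
ee_rot: [0.001, 0.001, 1.0, 0.001]
contact_force: [-0.2, 0.2, -0.8]
width: 0.0364
gripper_force: 30.0
[0.456 0.342 0.026] [0.001 0.001 1.    0.001] y-heading 89.94
cap 282 249 69 72 [-0.00720111  0.00028296  0.04158069]
```

```bash
python3 - <<'E'
from h import *
img=cv2.imread("pics/w7.png")
st=np.load("pics/w7.npz")
b=blobs(img[:,:,::-1].copy(),[-8,120,80],[8,255,255],(250,180,390,360))[0]
p=b[3][:,0]
for v in range(250,322,6):
    q=p[abs(p[:,1]-v)<=1];print(v,q[:,0].min(),q[:,0].max(),end="; ")
cv2.imwrite("pics/c7.png",img[180:380,200:440])
E
```

```text
250 303 327; 256 295 338; 262 290 343; 268 287 345; 274 285 347; 280 284 348; 286 282 350; 292 282 350; 298 284 350; 304 285 347; 310 290 343; 316 297 336;
```

View pics/c7.png

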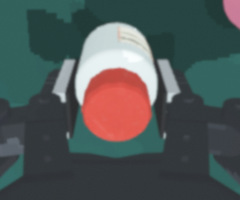

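The crop shows the red cap at (116,107), closer to the camera than the pads' middle, so the grip is about 6 mm off along x. I'll regrip centred.

```bash
python3 -m handwheel '[{"translation":[0,0,0],"angular":[0,0,0],"hand":0.4},{"translation":[0,0,0],"angular":[0,0,0],"hand":0.4},{"translation":[0.006,0,0],"angular":[0,0,0],"hand":0.4},{"translation":[0,0,0],"angular":[0,0,0],"hand":0.4},{"translation":[0,0,0],"angular":[0,0,0],"hand":0.65},{"translation":[0,0,0],"angular":[0,0,0],"hand":0.65},{"translation":[0,0,0],"angular":[0,0,0],"hand":0.65},{"translation":[0,0,0],"angular":[0,0,0],"hand":0.65}]' 30
python3 look.py w8; python3 - <<'E'
from h import *
img=cv2.imread("pics/w8.png")[:,:,::-1].copy();st=np.load("pics/w8.npz")
for b in blobs(img,[-8,120,80],[8,255,255],(250,180,390,360))[:1]:
    x,y,w,h=cv2.boundingRect(b[3]);print("cap",x,y,w,h,cast("wrist",(x+w/2,y+h-w/2),.0676,st)-st["position"])
E
```

```text
clock: 8.5
position: [0.4486, 0.3417, 0.0245]
ee_rot: [-0.0, 0.0, 1.0, 0.0]
contact_force: [-0.4, -0.5, 4.1]
width: 0.0364
gripper_force: 30.3
[0.4486 0.3417 0.0245] [-0.  0.  1.  0.] y-heading 89.96
cap 282 266 68 70 [-0.00092368  0.00016602  0.04310422]
```

```bash
python3 -m handwheel '[{"translation":[0,0,-0.02],"angular":[0,0,0],"hand":0.65},{"translation":[0,0,-0.035],"angular":[0,0,0],"hand":0.65},{"translation":[0,0,-0.035],"angular":[0,0,0],"hand":0.65},{"translation":[-0.0137,-0.0285,-0.015],"angular":[0,0,0],"hand":0.65},{"translation":[-0.0137,-0.0285,0],"angular":[0,0,0],"hand":0.65},{"translation":[-0.0137,-0.0285,0],"angular":[0,0,0],"hand":0.65},{"translation":[-0.0137,-0.0285,0],"angular":[0,0,0],"hand":0.65},{"translation":[-0.0137,-0.0285,0],"angular":[0,0,0],"hand":0.65},{"translation":[-0.0137,-0.0285,0],"angular":[0,0,0],"hand":0.65}]'
python3 -m handwheel '[{"translation":[0,0,0],"angular":[0,0,0],"hand":0.65},{"translation":[0,0,0],"angular":[0,0,0],"hand":0.65},{"translation":[0,0,0],"angular":[0,0,0],"hand":0.65}]'
python3 look.py w9; python3 - <<'E'
from h import *
img=cv2.imread("pics/w9.png")[:,:,::-1].copy();st=np.load("pics/w9.npz")
c=lambda uv,z=.028:cast("wrist",uv,z,st).round(4)
for n,lo,hi,box in(("red",[-8,120,60],[8,255,255],(260,120,370,245)),("white",[0,0,140],[180,45,255],(150,130,275,260))):
    b=blobs(img,lo,hi,box)[0];p=b[3][:,0];x,y,w,h=cv2.boundingRect(b[3]);print(n,x,y,w,h,c((x+w/2,y+h/2)),c((x,y+h/2)),c((x+w,y+h/2)),c((x+w/2,y)))
    for v in range(y,y+h,8):
        q=p[abs(p[:,1]-v)<=1];print(v,q[:,0].min(),q[:,0].max(),end="; ")
E
```

```text
clock: 9.3
position: [0.5314, 0.1691, 0.1291]
ee_rot: [0.0, 0.0, 1.0, 0.0]
contact_force: [0.3, 0.1, -0.1]
width: 0.0368
gripper_force: 30.2
clock: 9.55
position: [0.5306, 0.1708, 0.129]
ee_rot: [-0.0, 0.001, 1.0, 0.0]
contact_force: [-1.4, 0.5, 1.1]
width: 0.0363
gripper_force: 30.3
[0.5306 0.1708 0.129 ] [-0.     0.001  1.     0.   ] y-heading 89.91
red 279 161 76 67 [0.5248 0.172  0.028 ] [0.5248 0.1411 0.028 ] [0.5248 0.203  0.028 ] [0.4974 0.172  0.028 ]
161 305 328; 169 292 342; 177 285 349; 185 281 352; 193 279 354; 201 279 354; 209 280 353; 217 282 351; 225 288 346; white 150 151 118 101 [0.5307 0.0803 0.028 ] [0.5308 0.0212 0.028 ] [0.5307 0.1317 0.028 ] [0.4878 0.0837 0.028 ]
151 208 232; 159 194 247; 167 185 256; 175 180 261; 183 177 264; 191 175 266; 199 175 267; 207 176 267; 215 179 264; 223 183 261; 231 188 254; 239 150 263; 247 188 264;
```

```bash
python3 -m handwheel '[{"translation":[0.001,0.001,0.015],"angular":[0,0,0],"hand":0.65},{"translation":[0,0,0.025],"angular":[0,0,0],"hand":0.65},{"translation":[0,0,0.025],"angular":[0,0,0],"hand":0.65},{"translation":[0,0,0.01],"angular":[0,0,0],"hand":0.65},{"translation":[0,0,0.008],"angular":[0,0,0],"hand":0.65},{"translation":[0,0,0.006],"angular":[0,0,0],"hand":0.65},{"translation":[0,0,0.003],"angular":[0,0,0],"hand":0.65},{"translation":[0,0,0],"angular":[0,0,0],"hand":0.65},{"translation":[0,0,0],"angular":[0,0,0],"hand":0.65},{"translation":[0,0,0],"angular":[0,0,0],"hand":0.65}]'
python3 look.py w10; python3 - <<'E'
import cv2; cv2.imwrite("pics/c10.png",cv2.imread("pics/w10.png")[150:370,160:460])
E
```

```text
clock: 10.43
position: [0.5306, 0.1717, 0.0382]
ee_rot: [0.001, 0.0, 1.0, 0.0]
contact_force: [-1.1, -0.3, 0.4]
width: 0.0364
gripper_force: 30.3
[0.5306 0.1717 0.0382] [0.001 0.    1.    0.   ] y-heading 89.96
```

View pics/c10.png

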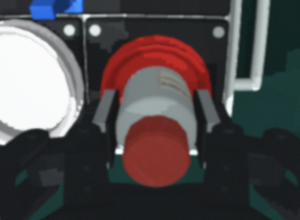

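The wash bottle is centred inside the red cup. I'll lower, release and go to the grey reel.

```bash
python3 -m handwheel '[{"translation":[0,0,0.002],"angular":[0,0,0],"hand":0.65},{"translation":[0,0,0.001],"angular":[0,0,0],"hand":0.65},{"translation":[0,0,0],"angular":[0,0,0],"hand":0.4},{"translation":[0,0,0],"angular":[0,0,0],"hand":0.3},{"translation":[0,0,0],"angular":[0,0,0],"hand":0.3},{"translation":[0,0,0],"angular":[0,0,0],"hand":0.3},{"translation":[0,0,-0.025],"angular":[0,0,0],"hand":0.3},{"translation":[0,0,-0.035],"angular":[0,0,0],"hand":0.3},{"translation":[0,0,-0.035],"angular":[0,0,0],"hand":0.3},{"translation":[0,0,-0.03],"angular":[0,0,0],"hand":0.3}]'
python3 -m handwheel '[{"translation":[0.0085,-0.031,0],"angular":[0,0,0],"hand":0},{"translation":[0.0085,-0.031,0],"angular":[0,0,0],"hand":0},{"translation":[0.0085,-0.031,0],"angular":[0,0,0],"hand":0},{"translation":[0.0085,-0.031,0],"angular":[0,0,0],"hand":0},{"translation":[0.0085,-0.031,0],"angular":[0,0,0],"hand":0},{"translation":[0.0085,-0.031,0],"angular":[0,0,0],"hand":0},{"translation":[0.0085,-0.031,0],"angular":[0,0,0],"hand":0},{"translation":[0.0085,-0.031,0],"angular":[0,0,0],"hand":0},{"translation":[0.0085,-0.031,0],"angular":[0,0,0],"hand":0},{"translation":[0.0085,-0.031,0],"angular":[0,0,0],"hand":0}]'
python3 -m handwheel '[{"translation":[0.0085,-0.031,0],"angular":[0,0,0],"hand":0},{"translation":[0.0085,-0.031,0],"angular":[0,0,0],"hand":0},{"translation":[0,0,0],"angular":[0,0,0],"hand":0},{"translation":[0,0,0],"angular":[0,0,0],"hand":0}]'
python3 look.py w11; python3 - <<'E'
from h import *
img=cv2.imread("pics/w11.png")
st=np.load("pics/w11.npz")
for b in blobs(img[:,:,::-1].copy(),[0,0,45],[180,70,255],(240,110,400,270))[:3]:
    x,y,w,h=cv2.boundingRect(b[3]);print(x,y,w,h,b[1],cast("wrist",(x+w/2,y+h/2),.044,st))
cv2.imwrite("pics/c11.png",img[50:350,160:480])
E
```

```text
clock: 11.32
position: [0.53, 0.1716, 0.1612]
ee_rot: [0.0, 0.0, 1.0, 0.0]
contact_force: [0.9, 0.7, 0.2]
width: 0.06
gripper_force: 0.0
clock: 12.15
position: [0.4439, -0.1397, 0.1594]
ee_rot: [0.0, 0.0, 1.0, 0.0]
contact_force: [0.8, -0.0, -0.1]
width: 0.0855
gripper_force: 0.0
clock: 12.48
position: [0.4272, -0.2016, 0.1592]
ee_rot: [-0.0, 0.002, 1.0, 0.0]
contact_force: [0.3, 0.3, -0.5]
width: 0.0858
gripper_force: 0.0
[ 0.4272 -0.2016  0.1592] [-0.     0.002  1.     0.   ] y-heading 89.76
278 158 65 70 3469.5 [ 0.42387885 -0.20587822  0.044     ]
323 264 19 6 69.0 [ 0.49523744 -0.18589366  0.044     ]
```

View pics/c11.png

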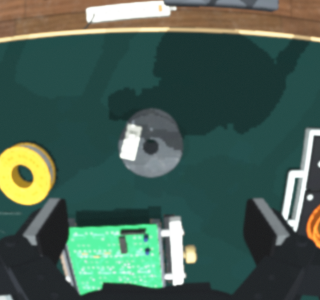

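The reel's top flange is centred at crop (151,146), i.e. full (311,196), and nothing stands close to it along y.

```bash
python3 - <<'E'
from h import *
st=np.load("pics/w11.npz");c=lambda u,z=.044:cast("wrist",u,z,st).round(4)
print(c((311,196)),c((278,196)),c((343,196)),c((311,228)))
E
```

```text
[ 0.4265 -0.2055  0.044 ] [ 0.4264 -0.234   0.044 ] [ 0.4266 -0.1779  0.044 ] [ 0.4559 -0.2057  0.044 ]
```

```bash
python3 -m handwheel '[{"translation":[0,-0.0045,0.02],"angular":[0,0,0],"hand":0},{"translation":[0,0,0.032],"angular":[0,0,0],"hand":0},{"translation":[0,0,0.032],"angular":[0,0,0],"hand":0},{"translation":[0,0,0.032],"angular":[0,0,0],"hand":0},{"translation":[0,0,0.02],"angular":[0,0,0],"hand":0},{"translation":[0,0,0.008],"angular":[0,0,0],"hand":0},{"translation":[0,0,0],"angular":[0,0,0],"hand":0.2},{"translation":[0,0,0],"angular":[0,0,0],"hand":0.5},{"translation":[0,0,0],"angular":[0,0,0],"hand":0.5},{"translation":[0,0,0],"angular":[0,0,0],"hand":0.5}]' 60
python3 look.py w12; python3 - <<'E'
from h import *
img=cv2.imread("pics/w12.png")
st=np.load("pics/w12.npz")
for p in ((0,0,.0187),(0,0,.030)):
    pass
cv2.imwrite("pics/c12.png",img[150:350,180:460])
E
```

```text
clock: 13.37
position: [0.4291, -0.2055, 0.017]
ee_rot: [0.002, 0.0, 1.0, -0.001]
contact_force: [-0.9, -0.1, 1.1]
width: 0.0543
gripper_force: 63.9
[ 0.4291 -0.2055  0.017 ] [ 0.002  0.     1.    -0.001] y-heading 89.99
```

View pics/c12.png

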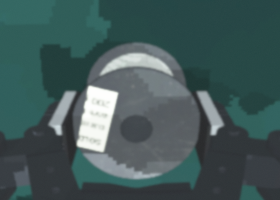

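The reel is held, with its hub at full (316,279). Next: the offset, and where the white cup lies.

```bash
python3 - <<'E'
from h import *
st=np.load("pics/w12.npz")
print(cast("wrist",(316,279),.0455,st)-st["position"])
E
python3 -m handwheel '[{"translation":[0,0,-0.015],"angular":[0,0,0],"hand":0.5},{"translation":[0,0,-0.03],"angular":[0,0,0],"hand":0.5},{"translation":[0,0,-0.035],"angular":[0,0,0],"hand":0.5},{"translation":[0,0,-0.035],"angular":[0,0,0],"hand":0.5},{"translation":[0,0,-0.02],"angular":[0,0,0],"hand":0.5},{"translation":[-0.01,0.029,0],"angular":[0,0,0],"hand":0.5},{"translation":[-0.01,0.029,0],"angular":[0,0,0],"hand":0.5},{"translation":[-0.01,0.029,0],"angular":[0,0,0],"hand":0.5},{"translation":[-0.01,0.029,0],"angular":[0,0,0],"hand":0.5},{"translation":[-0.01,0.029,0],"angular":[0,0,0],"hand":0.5}]'
python3 -m handwheel '[{"translation":[-0.01,0.029,0],"angular":[0,0,0],"hand":0.5},{"translation":[-0.01,0.029,0],"angular":[0,0,0],"hand":0.5},{"translation":[-0.01,0.029,0],"angular":[0,0,0],"hand":0.5},{"translation":[-0.01,0.029,0],"angular":[0,0,0],"hand":0.5},{"translation":[-0.01,0.03,0],"angular":[0,0,0],"hand":0.5},{"translation":[0,0,0],"angular":[0,0,0],"hand":0.5},{"translation":[0,0,0],"angular":[0,0,0],"hand":0.5},{"translation":[0,0,0],"angular":[0,0,0],"hand":0.5}]'
python3 look.py w13; python3 - <<'E'
from h import *
img=cv2.imread("pics/w13.png")[:,:,::-1].copy();st=np.load("pics/w13.npz")
c=lambda uv,z=.028:cast("wrist",uv,z,st).round(4)
b=blobs(img,[0,0,120],[180,50,255],(250,130,380,230))[0];p=b[3][:,0];x,y,w,h=cv2.boundingRect(b[3]);print(x,y,w,h,c((x,y+h/2)),c((x+w,y+h/2)),c((x+w/2,y)))
for v in range(y,y+h,8):
        q=p[abs(p[:,1]-v)<=1];print(v,q[:,0].min(),q[:,0].max(),end="; ")
E
```

```text
[-0.00285172  0.0002484   0.02849785]
clock: 14.25
position: [0.4773, -0.0584, 0.1507]
ee_rot: [0.0, 0.001, 1.0, 0.0]
contact_force: [1.3, 1.1, -3.8]
width: 0.0543
gripper_force: 65.1
clock: 14.92
position: [0.5269, 0.086, 0.1502]
ee_rot: [-0.001, -0.0, 1.0, -0.0]
contact_force: [0.1, 0.3, -3.7]
width: 0.0543
gripper_force: 65.3
[0.5269 0.086  0.1502] [-0.001 -0.     1.    -0.   ] y-heading 90.01
272 148 92 66 [0.5144 0.0477 0.028 ] [0.5143 0.1285 0.028 ] [0.4856 0.0879 0.028 ]
148 312 344; 156 293 342; 164 284 351; 172 279 357; 180 273 360; 188 273 362; 196 272 362; 204 272 362; 212 356 361;
```

```bash
python3 -m handwheel '[{"translation":[-0.0035,0.002,0.015],"angular":[0,0,0],"hand":0.5},{"translation":[0,0,0.03],"angular":[0,0,0],"hand":0.5},{"translation":[0,0,0.03],"angular":[0,0,0],"hand":0.5},{"translation":[0,0,0.018],"angular":[0,0,0],"hand":0.5},{"translation":[0,0,0.01],"angular":[0,0,0],"hand":0.5},{"translation":[0,0,0.007],"angular":[0,0,0],"hand":0.5},{"translation":[0,0,0.006],"angular":[0,0,0],"hand":0.5},{"translation":[0,0,0],"angular":[0,0,0],"hand":0.5},{"translation":[0,0,0],"angular":[0,0,0],"hand":0.5},{"translation":[0,0,0],"angular":[0,0,0],"hand":0.5}]'
python3 look.py w14; python3 - <<'E'
import cv2; cv2.imwrite("pics/c14.png",cv2.imread("pics/w14.png")[130:370,140:520])
E
```

```text
clock: 15.8
position: [0.5323, 0.0881, 0.0354]
ee_rot: [0.001, 0.0, 1.0, 0.0]
contact_force: [-0.2, -0.2, -4.1]
width: 0.0542
gripper_force: 65.3
[0.5323 0.0881 0.0354] [0.001 0.    1.    0.   ] y-heading 89.96
```

View pics/c14.png

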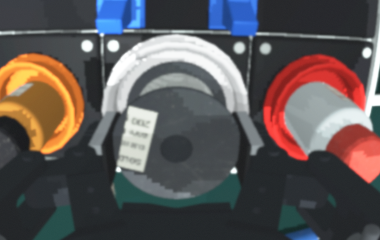

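The reel is centred in the white cup, with both bottles standing. I'll lower it until contact.

```bash
python3 -m handwheel '[{"translation":[0,0,0.002],"angular":[0,0,0],"hand":0.5},{"translation":[0,0,0.002],"angular":[0,0,0],"hand":0.5},{"translation":[0,0,0],"angular":[0,0,0],"hand":0.5},{"translation":[0,0,0],"angular":[0,0,0],"hand":0.5}]'
python3 -m handwheel '[{"translation":[0,0,0.001],"angular":[0,0,0],"hand":0.5},{"translation":[0,0,0],"angular":[0,0,0],"hand":0.5}]'
python3 -m handwheel '[{"translation":[0,0,0.001],"angular":[0,0,0],"hand":0.5},{"translation":[0,0,0],"angular":[0,0,0],"hand":0.5}]'
```

```text
clock: 16.18
position: [0.5311, 0.0881, 0.0303]
ee_rot: [-0.0, 0.0, 1.0, 0.0]
contact_force: [0.3, -0.1, -3.2]
width: 0.0543
gripper_force: 65.3
clock: 16.35
position: [0.5312, 0.0882, 0.03]
ee_rot: [0.0, 0.0, 1.0, 0.0]
contact_force: [-1.6, 0.2, 3.8]
width: 0.0543
gripper_force: 66.2
clock: 16.52
position: [0.5313, 0.0882, 0.03]
ee_rot: [0.0, 0.0, 1.0, 0.0]
contact_force: [-4.8, 0.3, 9.9]
width: 0.0541
gripper_force: 67.2
```

The z force turns positive at TCP z 0.030, so the reel is on the floor. I'll release, rise, move over the pump and turn.

```bash
python3 -m handwheel '[{"translation":[0,0,0],"angular":[0,0,0],"hand":0.25},{"translation":[0,0,0],"angular":[0,0,0],"hand":0.2},{"translation":[0,0,0],"angular":[0,0,0],"hand":0.2},{"translation":[0,0,-0.02],"angular":[0,0,0],"hand":0.2},{"translation":[0,0,-0.035],"angular":[0,0,0],"hand":0.2},{"translation":[0,0,-0.035],"angular":[0,0,0],"hand":0.2},{"translation":[0,0,-0.03],"angular":[0,0,0],"hand":0.2},{"translation":[-0.033,0.0165,0],"angular":[0,0,0],"hand":0.4},{"translation":[-0.033,0.0165,0],"angular":[0,0,0],"hand":0.4},{"translation":[-0.033,0.0165,0],"angular":[0,0,0],"hand":0.4}]' 40
python3 -m handwheel '[{"translation":[-0.033,0.0165,0],"angular":[0,0,0],"hand":0.4},{"translation":[0,0,0],"angular":[0,0,7.1],"hand":0.4},{"translation":[0,0,0],"angular":[0,0,7.1],"hand":0.4},{"translation":[0,0,0],"angular":[0,0,7.1],"hand":0.4},{"translation":[0,0,0],"angular":[0,0,7.1],"hand":0.4},{"translation":[0,0,0],"angular":[0,0,7.1],"hand":0.4},{"translation":[0,0,0],"angular":[0,0,7.1],"hand":0.4},{"translation":[0,0,0],"angular":[0,0,7.1],"hand":0.4},{"translation":[0,0,0],"angular":[0,0,7.1],"hand":0.4},{"translation":[0,0,0],"angular":[0,0,7.1],"hand":0.4}]'
python3 -m handwheel '[{"translation":[0,0,0],"angular":[0,0,7.1],"hand":0.4},{"translation":[0,0,0],"angular":[0,0,7.1],"hand":0.4},{"translation":[0,0,0],"angular":[0,0,2],"hand":0.4},{"translation":[0,0,0],"angular":[0,0,0],"hand":0.4},{"translation":[0,0,0],"angular":[0,0,0],"hand":0.4}]'
python3 look.py w15; python3 - <<'E'
from h import *
img=cv2.imread("pics/w15.png")[:,:,::-1].copy();st=np.load("pics/w15.npz")
c=lambda uv,z=.0136:cast("wrist",uv,z,st).round(4)
for b in blobs(img,[95,100,50],[125,255,255],(200,0,440,400),60)[:4]:
    q=cv2.fitLine(b[3],cv2.DIST_L2,0,.01,.01).ravel();d=(b[3][:,0]-q[2:])@q[:2];e1,e2=q[2:]+q[:2]*d.min(),q[2:]+q[:2]*d.max()
    w=c(e1)-c(e2);print(b[0].round(),b[1],np.round(b[2][1]),"ends px",e1.round(),e2.round(),c(e1),c(e2),np.hypot(*w[:2]).round(4),"head",np.degrees(np.arctan2(w[1],w[0])).round(1))
E
```

```text
clock: 17.35
position: [0.6319, 0.138, 0.1498]
ee_rot: [0.001, 0.001, 1.0, 0.0]
contact_force: [-0.1, 0.1, -0.2]
width: 0.0511
gripper_force: 0.0
clock: 18.18
position: [0.6635, 0.154, 0.1479]
ee_rot: [-0.0, 0.532, 0.847, -0.0]
contact_force: [0.5, -0.8, -0.7]
width: 0.051
gripper_force: 0.0
clock: 18.6
position: [0.6634, 0.154, 0.148]
ee_rot: [-0.0, 0.643, 0.766, -0.0]
contact_force: [-0.2, 0.1, -0.4]
width: 0.0509
gripper_force: 0.0
[0.6634 0.154  0.148 ] [-0.     0.643  0.766 -0.   ] y-heading 9.93
[314. 196.] 2666.5 [123.  24.] ends px [313. 137.] [316. 260.] [0.652  0.2029 0.0136] [0.6762 0.0848 0.0136] 0.1206 head 101.6
```

```bash
python3 -m handwheel '[{"translation":[-0.001,-0.001,0.02],"angular":[0,0,-1.7],"hand":0.4},{"translation":[0,0,0.032],"angular":[0,0,0],"hand":0.4},{"translation":[0,0,0.032],"angular":[0,0,0],"hand":0.4},{"translation":[0,0,0.032],"angular":[0,0,0],"hand":0.4},{"translation":[0,0,0.02],"angular":[0,0,0],"hand":0.4},{"translation":[0,0,0.005],"angular":[0,0,0],"hand":0.4},{"translation":[0,0,0],"angular":[0,0,0],"hand":0.4},{"translation":[0,0,0],"angular":[0,0,0],"hand":0.4},{"translation":[0,0,0],"angular":[0,0,0],"hand":0.4}]' 50
python3 look.py w16; python3 - <<'E'
from h import *
img=cv2.imread("pics/w16.png")[:,:,::-1].copy();st=np.load("pics/w16.npz")
c=lambda uv,z=.0136:cast("wrist",uv,z,st)
b=blobs(img,[95,100,50],[125,255,255],(200,0,440,400),60)[0];x,y,w,h=cv2.boundingRect(b[3]);print(x,y,w,h)
p=b[3][:,0]
for v in (230,250,265,280):
    q=p[abs(p[:,1]-v)<=1]
    if len(q)>1: print(v,q[:,0].min(),q[:,0].max(),rot(st["ee_rot"]).inv().apply(c((q[:,0].mean(),v))-st["position"]).round(4))
E
```

```text
clock: 19.4
position: [0.6642, 0.1531, 0.0093]
ee_rot: [0.001, 0.632, 0.775, 0.001]
contact_force: [0.1, 0.3, 0.8]
width: 0.0512
gripper_force: 0.0
[0.6642 0.1531 0.0093] [0.001 0.632 0.775 0.001] y-heading 11.58
289 155 46 184
230 290 333 [ 0.0157 -0.0019 -0.0043]
250 291 333 [ 0.0052 -0.0016 -0.0043]
265 292 332 [-0.0032 -0.0017 -0.0043]
280 292 332 [-0.0119 -0.0017 -0.0043]
```

```bash
python3 -m handwheel '[{"translation":[0,-0.0015,0.004],"angular":[0,0,0],"hand":0.4},{"translation":[0,0,0],"angular":[0,0,0],"hand":0.9},{"translation":[0,0,0],"angular":[0,0,0],"hand":0.9},{"translation":[0,0,0],"angular":[0,0,0],"hand":0.9},{"translation":[0,0,0],"angular":[0,0,0],"hand":0.9},{"translation":[0,0,0],"angular":[0,0,0],"hand":0.9},{"translation":[0,0,0],"angular":[0,0,0],"hand":0.9}]' 50
```

```text
clock: 20.03
position: [0.6615, 0.1526, 0.004]
ee_rot: [0.0, 0.632, 0.775, 0.0]
contact_force: [-0.2, -0.1, 4.4]
width: 0.0183
gripper_force: 50.8
```

The pump is held (width 18.3 mm, the same 1.7 mm under nominal as before). I'll lift it, align it with the rest and move over it.

```bash
python3 -m handwheel '[{"translation":[0,0,-0.015],"angular":[0,0,0],"hand":0.9},{"translation":[0,0,-0.03],"angular":[0,0,0],"hand":0.9},{"translation":[0,0,-0.035],"angular":[0,0,0],"hand":0.9},{"translation":[0,0,-0.035],"angular":[0,0,0],"hand":0.9},{"translation":[0,0,-0.03],"angular":[0,0,6.5],"hand":0.9},{"translation":[0,0,0],"angular":[0,0,6.4],"hand":0.9},{"translation":[-0.01,-0.029,0],"angular":[0,0,0],"hand":0.9},{"translation":[-0.01,-0.029,0],"angular":[0,0,0],"hand":0.9},{"translation":[-0.01,-0.029,0],"angular":[0,0,0],"hand":0.9},{"translation":[-0.01,-0.029,0],"angular":[0,0,0],"hand":0.9}]'
python3 -m handwheel '[{"translation":[-0.01,-0.029,0],"angular":[0,0,0],"hand":0.9},{"translation":[-0.01,-0.029,0],"angular":[0,0,0],"hand":0.9},{"translation":[-0.01,-0.029,0],"angular":[0,0,0],"hand":0.9},{"translation":[0,0,0],"angular":[0,0,0],"hand":0.9},{"translation":[0,0,0],"angular":[0,0,0],"hand":0.9},{"translation":[0,0,0],"angular":[0,0,0],"hand":0.9}]'
python3 look.py w17; python3 - <<'E'
from h import *
img=cv2.imread("pics/w17.png")
cv2.imwrite("pics/c17.png",cv2.resize(img[60:360,180:460],None,fx=2,fy=2))
t=manip.get_image("top");cv2.imwrite("pics/t17.png",t[:,:,::-1])
st=np.load("pics/w17.npz")
c=lambda uv,z:cast("wrist",uv,z,st).round(4)
for b in blobs(img[:,:,::-1].copy(),[95,100,50],[125,255,255],(180,0,460,400),60)[:5]:
    x,y,w,h=cv2.boundingRect(b[3]);print(x,y,w,h,b[1],c((x+w/2,y+h/2),.046),c((x+w/2,y+h/2),.16))
E
```

```text
clock: 20.87
position: [0.5423, 0.1149, 0.1475]
ee_rot: [-0.0, 0.715, 0.699, -0.001]
contact_force: [0.4, -0.0, -1.6]
width: 0.0182
gripper_force: 50.1
clock: 21.37
position: [0.4573, 0.0874, 0.1486]
ee_rot: [0.001, 0.715, 0.699, 0.001]
contact_force: [1.2, -0.1, -1.5]
width: 0.0184
gripper_force: 50.2
[0.4573 0.0874 0.1486] [0.001 0.715 0.699 0.001] y-heading -1.35
281 142 69 197 9024.0 [0.4565 0.052  0.046 ] [0.4577 0.1006 0.16  ]
```

View pics/c17.png

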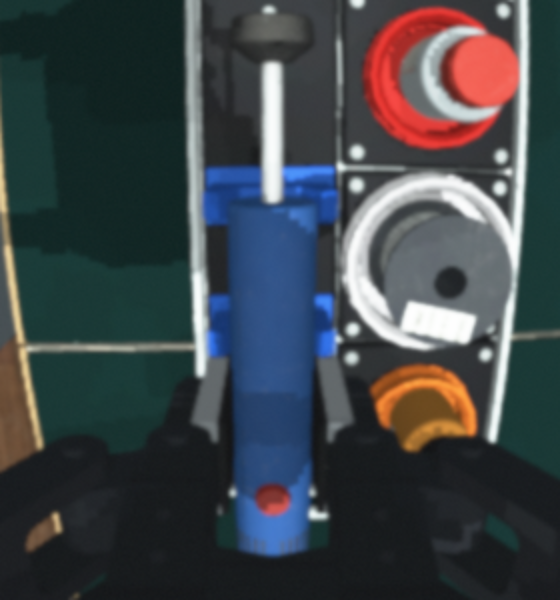

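The view shows the saddles at full (315.5,~157) and (315.5,~223) on both sides of the barrel, whose axis is at u≈317. The reel and wash bottle are seated in their cups. Next I'll cast the saddles.

```bash
python3 - <<'E'
from h import *
st=np.load("pics/w17.npz");Q=rot(st["ee_rot"]).inv()
c=lambda uv,z:(cast("wrist",uv,z,st).round(4),Q.apply(cast("wrist",uv,z,st)-st["position"]).round(4))
for v in(157,223):
    for u in (282.5 if v<200 else 284.5,315.5): print("saddle",v,c((u,v),.044))
print("barrel",c((317,210),.1586),c((317.5,230),.1586))
print("barrel end +50",c((316.5,160),.1586))
E
```

```text
saddle 157 (array([0.4316, 0.124 , 0.044 ]), array([ 0.0359, -0.0268,  0.1045]))
saddle 157 (array([0.4581, 0.1232, 0.044 ]), array([ 0.0358, -0.0003,  0.1046]))
saddle 223 (array([0.4306, 0.0678, 0.044 ]), array([-0.0203, -0.0265,  0.1045]))
saddle 223 (array([0.4569, 0.0672, 0.044 ]), array([-0.0202, -0.0002,  0.1045]))
barrel (array([0.4586, 0.1148, 0.1586]), array([ 0.0275,  0.0007, -0.01  ])) (array([0.4587, 0.1053, 0.1586]), array([ 0.0179,  0.0009, -0.01  ]))
barrel end +50 (array([0.4589, 0.1374, 0.1586]), array([ 0.05  ,  0.0004, -0.01  ]))
```

```bash
python3 -m handwheel '[{"translation":[0.002,-0.001,0.015],"angular":[0,0,0],"hand":0.9},{"translation":[0,0,0.03],"angular":[0,0,0],"hand":0.9},{"translation":[0,0,0.025],"angular":[0,0,0],"hand":0.9},{"translation":[0,0,0.015],"angular":[0,0,0],"hand":0.9},{"translation":[0,0,0.01],"angular":[0,0,0],"hand":0.9},{"translation":[0,0,0.008],"angular":[0,0,0],"hand":0.9},{"translation":[0,0,0.006],"angular":[0,0,0],"hand":0.9},{"translation":[0,0,0.003],"angular":[0,0,0],"hand":0.9},{"translation":[0,0,0],"angular":[0,0,0],"hand":0.9},{"translation":[0,0,0],"angular":[0,0,0],"hand":0.9}]'
python3 look.py w18; python3 - <<'E'
from h import *
img=cv2.imread("pics/w18.png")
h=cv2.cvtColor(img,cv2.COLOR_BGR2HSV)
# row extents of blue in the picture, to see saddles vs barrel
m=cv2.inRange(h,np.array([95,100,40]),np.array([125,255,255]))
for v in range(60,330,10):
    u=np.where(m[v,200:440])[0]+200
    print(v,(u.min(),u.max(),len(u)) if len(u) else None,end="; ")
E
```

```text
clock: 22.3
position: [0.4561, 0.0894, 0.0366]
ee_rot: [0.0, 0.715, 0.699, 0.0]
contact_force: [-0.3, -0.1, -0.1]
width: 0.0185
gripper_force: 50.2
[0.4561 0.0894 0.0366] [0.    0.715 0.699 0.   ] y-heading -1.34
60 None; 70 None; 80 None; 90 None; 100 None; 110 None; 120 None; 130 None; 140 None; 150 None; 160 (np.int64(295), np.int64(336), 31); 170 (np.int64(263), np.int64(370), 108); 180 (np.int64(264), np.int64(370), 107); 190 (np.int64(261), np.int64(377), 117); 200 (np.int64(258), np.int64(378), 121); 210 (np.int64(259), np.int64(377), 119); 220 (np.int64(294), np.int64(337), 44); 230 (np.int64(294), np.int64(337), 44); 240 (np.int64(295), np.int64(337), 43); 250 (np.int64(295), np.int64(336), 42); 260 (np.int64(296), np.int64(336), 41); 270 (np.int64(296), np.int64(336), 41); 280 (np.int64(296), np.int64(336), 41); 290 (np.int64(296), np.int64(336), 41); 300 (np.int64(294), np.int64(338), 45); 310 (np.int64(297), np.int64(335), 20); 320 (np.int64(297), np.int64(335), 39);
```

```bash
python3 - <<'E'
from h import *
st=np.load("pics/w18.npz");Q=rot(st["ee_rot"]).inv()
img=cv2.imread("pics/w18.png");m=cv2.inRange(cv2.cvtColor(img,cv2.COLOR_BGR2HSV),np.array([95,100,40]),np.array([125,255,255]))
for u in (270,280,355,365):
    v=np.where(m[100:260,u])[0]+100; print(u,v.min(),v.max(),[Q.apply(cast("wrist",(u,k),.046,st)-st["position"]).round(4)[:2] for k in (v.min(),v.max())])
E
python3 -m handwheel '[{"translation":[0,0,0.003],"angular":[0,0,0],"hand":0.9},{"translation":[0,0,0.001],"angular":[0,0,0],"hand":0.9},{"translation":[0,0,0],"angular":[0,0,0],"hand":0.9},{"translation":[0,0,0],"angular":[0,0,0],"hand":0.9}]'
```

```text
270 165 217 [array([ 0.0478, -0.0199]), array([ 0.0239, -0.0208])]
280 165 213 [array([ 0.0478, -0.0155]), array([ 0.0258, -0.0161])]
355 164 213 [array([0.0483, 0.0172]), array([0.0259, 0.0179])]
365 164 217 [array([0.0483, 0.0216]), array([0.024 , 0.0226])]
clock: 22.68
position: [0.4555, 0.0893, 0.0324]
ee_rot: [0.0, 0.715, 0.699, 0.0]
contact_force: [-0.2, 0.7, -1.0]
width: 0.0184
gripper_force: 50.2
```

The saddle's inner edge lies 24 mm from the TCP, exactly as it should. I'll lower to contact.

```bash
python3 -m handwheel '[{"translation":[0,0.001,0.0015],"angular":[0,0,0],"hand":0.9},{"translation":[0,0,0],"angular":[0,0,0],"hand":0.9},{"translation":[0,0,0],"angular":[0,0,0],"hand":0.9}]'
python3 -m handwheel '[{"translation":[0,0,0.001],"angular":[0,0,0],"hand":0.9},{"translation":[0,0,0],"angular":[0,0,0],"hand":0.9}]'
```

```text
clock: 22.93
position: [0.4566, 0.0893, 0.0308]
ee_rot: [-0.0, 0.715, 0.699, 0.0]
contact_force: [0.4, -0.3, -0.1]
width: 0.0183
gripper_force: 50.2
clock: 23.1
position: [0.4567, 0.0893, 0.0303]
ee_rot: [0.0, 0.715, 0.699, 0.0]
contact_force: [-1.5, -0.2, 4.0]
width: 0.0182
gripper_force: 50.8
```

```bash
python3 -m handwheel '[{"translation":[0,0,0],"angular":[0,0,0],"hand":0.7},{"translation":[0,0,0],"angular":[0,0,0],"hand":0.62},{"translation":[0,0,0],"angular":[0,0,0],"hand":0.62},{"translation":[0,0,0],"angular":[0,0,0],"hand":0.62},{"translation":[0,0,-0.01],"angular":[0,0,0],"hand":0.62},{"translation":[0,0,-0.025],"angular":[0,0,0],"hand":0.62},{"translation":[0,0,-0.035],"angular":[0,0,0],"hand":0.62},{"translation":[0,0,-0.035],"angular":[0,0,0],"hand":0.62},{"translation":[0,0,-0.035],"angular":[0,0,0],"hand":0.62},{"translation":[0,0,-0.035],"angular":[0,0,0],"hand":0.62}]'
python3 -m handwheel '[{"translation":[0.03,0,-0.01],"angular":[0,0,0],"hand":0.62},{"translation":[0.03,0,0],"angular":[0,0,0],"hand":0.62},{"translation":[0.03,0,0],"angular":[0,0,0],"hand":0.62},{"translation":[0.03,0,0],"angular":[0,0,0],"hand":0.62},{"translation":[0.03,0,0],"angular":[0,0,0],"hand":0.62},{"translation":[0.03,0,0],"angular":[0,0,0],"hand":0.62},{"translation":[0,0,0],"angular":[0,0,0],"hand":0.62},{"translation":[0,0,0],"angular":[0,0,0],"hand":0.62},{"translation":[0,0,0],"angular":[0,0,0],"hand":0.62}]'
python3 - <<'E'
from h import *
for n in("top","side"): cv2.imwrite(f"pics/{n}9.png",manip.get_image(n)[:,:,::-1])
img=cv2.imread("pics/top9.png")[:,:,::-1].copy()
def go(n,lo,hi,box,z,k=1):
    for b in blobs(img,lo,hi,box,8)[:k]:
        r=b[2];print(n,b[0].round(1),b[1],np.round(r[0],1),np.round(r[1],1),round(r[2]),"->",cast("top",b[0],z).round(4))
go("blue",[95,100,50],[125,255,255],(250,215,350,262),.04,3)
go("red",[-8,120,60],[8,255,255],(262,190,300,230),.078,2)
go("reel",[0,0,50],[180,60,140],(293,190,328,232),.057)
go("oldpump",[95,100,60],[125,255,255],(245,150,330,180),.02)
go("oil",[22,80,100],[35,255,255],(170,205,198,232),.05)
go("yreel",[22,120,100],[35,255,255],(455,222,492,258),.02)
s=cv2.imread("pics/side9.png")[185:280,280:370]; print(s.shape)
i0=cv2.imread("pics/top0.png")[:,:,::-1].copy();img=i0
go("oil0",[22,80,100],[35,255,255],(170,205,198,232),.05)
go("yreel0",[22,120,100],[35,255,255],(455,222,492,258),.02)
E
```

```text
clock: 23.93
position: [0.456, 0.0893, 0.2064]
ee_rot: [-0.0, 0.715, 0.699, -0.0]
contact_force: [0.2, -0.3, -0.7]
width: 0.0324
gripper_force: 0.0
clock: 24.68
position: [0.4603, 0.2688, 0.2144]
ee_rot: [0.0, 0.715, 0.699, -0.001]
contact_force: [0.3, -0.4, -1.1]
width: 0.032
gripper_force: 0.0
blue [310.2 240.5] 580.0 [312.4 240.6] [45.1 23.8] 3 -> [0.4579 0.0853 0.04  ]
red [278.8 212. ] 448.0 [279. 212.] [24. 24.] 90 -> [0.5248 0.1647 0.078 ]
reel [307.7 212. ] 267.0 [309.5 212.5] [23. 19.] 90 -> [0.5294 0.0928 0.057 ]
yreel [473.5 240.4] 480.0 [473.9 240.2] [25.  24.3] 72 -> [ 0.4671 -0.3409  0.02  ]
(95, 90, 3)
oil0 [179.8 218.2] 49.0 [180. 218.] [8. 8.] 90 -> [0.509  0.4221 0.05  ]
yreel0 [473.6 240.5] 480.5 [474.  240.4] [25.3 24.3] 72 -> [ 0.4669 -0.341   0.02  ]
```

```bash
python3 look.py w19; python3 - <<'E'
from h import *
img=cv2.imread("pics/w19.png")[:,:,::-1].copy();st=np.load("pics/w19.npz")
for b in blobs(img,[22,80,100],[35,255,255],None,60)[:4]: print("yellow",b[0].round(),b[1],cast("wrist",b[0],.04,st).round(3))
for b in blobs(img,[-8,120,60],[8,255,255],None,60)[:4]: print("red",b[0].round(),b[1],cast("wrist",b[0],.078,st).round(3))
s=cv2.imread("pics/side9.png")[:,:,::-1].copy()
for b in blobs(s,[95,100,50],[125,255,255],(280,190,380,290),10)[:3]: print("side blue",b[0].round(1),b[1],np.round(b[2][1],1),b[2][2],cast("side",b[2][0],.04).round(3))
for n,lo,hi,bx in(("amber",[5,120,50],[22,255,255],(290,180,340,225)),):
    for b in blobs(s,lo,hi,bx,10)[:2]: print(n,b[0].round(1),b[1],cv2.boundingRect(b[3]))
E
```

```text
[0.4605 0.2681 0.2147] [ 0.     0.716  0.698 -0.   ] y-heading -1.39
yellow [608. 189.] 860.0 [0.906 0.256 0.04 ]
yellow [552. 117.] 594.0 [0.758 0.35  0.04 ]
yellow [591. 139.] 462.5 [0.844 0.328 0.04 ]
yellow [359.  32.] 329.5 [0.508 0.425 0.04 ]
red [557.  25.] 554.0 [0.736 0.457 0.078]
red [382. 238.] 466.5 [0.525 0.218 0.078]
red [392. 270.] 172.5 [0.538 0.181 0.078]
side blue [341.3 229.1] 576.5 [23.3 37.5] 2.8624050617218018 [0.457 0.096 0.04 ]
amber [314.6 207.5] 219.5 (303, 200, 24, 16)
```

```bash
python3 -c "
from rig import manip
print(manip.sign_off())"
```

```text
the job is handed in; nothing more can be done
None
```

I placed the flux bottle, wash bottle, grey reel and pump in the order asked, released each one and handed the job in at about 25 s. The final images show the oil bottle and yellow reel where they started; the verdict was not shown to me.

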